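Slide the cover home on the sample warmer

TASK

Take the rectangular steel cover by its black grip from the metal tray and lay it flat on the steel deck of the sample warmer, between the two guide rails at the bare end of the deck (the end nearer the tray). Slide it gently along the deck until it drops into the opening and lies flush - do not lower it in from above - then let go and, only once it is home, gently press the warmer's start button all the way down and let it come back. Leave the round cover and the glassware undisturbed.

Things in the scene. Friction and masses are not known exactly. Their poses are not given: they have to be found in the camera images.
- cover_mid (a point): Rectangular steel cover, loose in the tray: plate 70 (own x) x 80 (own y) x 5 mm with a black upright grip bar in its middle, 50 long (own x) x 14 thick (own y) x 28 mm tall; 33 mm high in all, 0.17 to 0.35 kg. This point is its centre, half-way up, 16.5 mm above its underside; z up. Half a turn looks the same
- warmer: White sample warmer fixed on the bench, 210 (own x) x 380 (own y) mm. Origin: centre of its underside; x away from the robot, y along the deck away from the tray. On top a steel deck: a channel along own y, centre line at x = +30 mm, floor at z = 85 mm, 75 mm wide between two guide rails 10 mm wide whose tops are 8 mm above the floor. Forces on it must stay below 40 N
- lay_spot (a point): Point of the warmer on the bare channel floor, on the centre line (warmer y = -65 mm): lay the cover centred here, its own x along the warmer's x (2.5 mm play to either rail), and slide it toward the warmer's +y. The floor is bare at least 55 mm either way along y. Cover centre 16.5 mm above this point when on the floor
- opening_mid (a point): Middle of where the opening can be, at floor height (warmer y = +60 mm). The deck is clamped up to 25 mm either way along y, not measured, so the opening's centre is 35 to 85 mm. Opening: 85 mm long (y), as wide as the channel, 5 mm deep to its ledge, dark well inside. A loose cover tips nose down half-way over it, then falls in flush (centre 11.5 mm above this point), stopped by the far edge
- start_top (a point): Top centre of the round grey start button (28 mm across), in the control strip of the warmer on the robot's side of the deck; pressed straight down, springs back, 4 N when fully down after 6 mm
- start (a joint): Travel of the start button: 0 m up, 0.006 m fully pressed
- tray: Fixed low metal tray, 300 (own x) x 340 (own y) x 18 mm high, walls and floor 4 mm thick. Origin: centre of its underside; z up
- round_cover: Round steel cover 86 mm across with a round black knob, 28 mm high, loose in the tray: not the one wanted, leave it. Origin: centre of its underside
- beaker0: Glass beaker, 52 mm across, 60 mm high, loose in the tray on the side away from the robot; leave it. Origin: centre of its underside
- beaker1: A second such beaker; leave it. Origin: centre of its underside
- flask: Conical glass flask, 82 mm across, 120 mm high, loose at the back of the bench; leave it. Origin: centre of its underside
There are look-alikes about, which are no part of the job. Leave any green or orange look-alike of the part that bears cover_mid alone.

How it is judged:
By the outcome, as a careful person would: the job done as asked, in the order asked, and still so for the second after the job is handed in, with the robot touching nothing.
It also fails if it takes over 58 s, if anything falls off the work surface, if the arm or the gripper's body presses on something with over 40 N, if the wrist force passes 120 N, or if a joint passes its speed limit or range.

ROBOT

A 7-joint arm with a two-finger parallel gripper is mounted at the origin on the work surface. World frame = base frame: x ahead of the robot, y to its left, z up, the work surface at z = 0. Lengths are in m, angles in rad, forces in N, time in s.
With the tool pointing down it reaches from about 0.425 to 0.925 m from the base axis. Payload 6.8 kg.
Tool frame: the origin (TCP) lies on the centre line of the jaws, within the pads' length; the fingertips stand 8 mm ahead of it and the grasp point (between the pads) lies 11 mm behind it (bot.tips_ahead is the distance from the TCP to the fingertips, in m); z points along the fingers, y is the line along which they close (so a half turn about z gives the same grasp; the last joint's range is limited). The gripper opens to 85 mm and grips with 20 to 120 N. Pads are 22 mm wide; open, the fingers measure 114 mm over their backs; the gripper's body (76 mm by 85 mm) begins 54 mm behind the grasp point. The pads swing forward as they close: fully open they stand 13 mm farther back than shut.
Start: joints at [-1.333, 0.477, 0.022, 1.555, -0.011, 1.109, -0.083], TCP at [0.229, 0.635, 0.214] pointing down, gripper open.
Joint ranges: [-2.96, 2.96], [-0.34, 2.1], [-1.41, 1.46], [0.24, 2.44], [-1.37, 4.51], [0.17, 1.92], [-2.96, 2.96]. Speed limits (rad/s): [2.39, 2.39, 3.14, 3.14, 3.14, 3.14, 3.14].

INTERFACE

Orientations are given as a unit quaternion [w, x, y, z].
In Python, from station import bot gives the robot as it stands.
- The arm moves only by the tool send_rows, never from a script. Its argument "deltas" is text: rows parted by semicolons, each of 4 numbers parted by spaces: the shift along the tool's x, y, z in m, then the turn about the tool's z in degrees. In form: x y z spin; .... A call has 1 to 5 rows; each row is the pose to reach, as a shift and turn from the pose commanded when the call began, along the tool's axes at that moment; what a row does not reach only later rows make up. A row lasts 1/10 s, in which the tool goes at most 50 mm and 8.59 degrees, less where a joint would pass 70% of its speed; a pose out of reach is approached as far as the arm can. A call with a gripper value outside its range is refused whole. "claw" is the opening, from 0 (shut) to 1 (fully open), set as the call begins (left out, the last holds). The fingers move at their own pace and stop on an object; "force" is the grip in N (left out, the last holds). Time passes only in rows, so rows that repeat a pose let the fingers close. It gives the time, the measured TCP pose, the force, the opening and the grip force at its end, in the units of the state.
- bot.get_obs(): the state, without advancing time (a new reading comes with each control period).
- bot.read_camera(name): name is "side" or "top" or "wrist"; returns a dict with "img" (480x640x3 uint8, red, green, blue), "depth" (480x640 float32, m along the optical axis (not along the pixel's ray), 0 where there is no reading), "fx", "fy", "cx", "cy" (pixels), "camera_from_world" (4x4, takes a point from world to camera coordinates). Camera axes: x right, y up, looking along -z (the intrinsics and any distortion apply to the point x, -y, -z); pixel columns grow to the right and rows downward; lengths in m; the calibration is good to about 2 mm. A picture is of the moment at which its call begins.
- bot.hand_in(): hands the job in; it is judged then, once.
Trained networks look in a picture, given as the dict that the camera call returned (one of the last four; its "shot" number tells which), for a name from the list of things; names that differ only in an ending like _2 or _b are one class to them, and where a whole thing is asked for, a point or a joint stands for the part that bears it (a point fixed in the world has none). Each returns a list of dicts, best first, with "confidence" (0 to 1); they miss things now and then, are a little off and sometimes report something else, mostly with a low value. They report only what shows in the picture. A call takes as long as a camera call. They do not tell look-alikes from the thing itself.
- bot.masks_of(picture, query): "mask" (480x640 bool, what is visible of it).
- bot.landmark_of(picture, query): "xyz" ([x, y, z] in m, in world coordinates, good to about 4 mm: a listed point, or the origin of a listed thing).
The state is a dict: "t": time; "q": joint angles; "joint_vel": joint speeds; "joint_torque": joint torques, N m; "eef_pos": TCP position; "tool_rot": TCP orientation; "contact_force": force on the tool from outside, world axes, zero at the start; "torque": the same for the moment, N m; "gripper_width": opening from 0.0 (shut) to 1.0 (fully open); "grasp_force": force on a finger pad.
Only numpy, scipy, OpenCV 4.12 (cv2) and the standard library are available. Lean on these libraries where they do the work, as an engineer would, in place of code of your own. Each camera call takes 0.05 s, during which the arm holds its last target. There are 200 camera calls.

## Working session

There is one attempt and no reset: what is moved stays moved. The work goes in short steps, Python scripts to look and compute and a tool call to move; the robot and the scene stay as the last step left them, time stands still between calls to the robot, and variables do not carry over. Pictures are saved under pics/ and viewed, at most 10 in all, crops included, and the job is handed in when it is done.

Besides the shell and the picture viewer there is one more tool, called after "Emit:" by a JSON object that holds its "method" and its "body", one argument or row to a line. send_rows: Moves the arm, as the interface text tells. Its arguments: {"type":"object","properties":{"deltas":{"type":"string"},"claw":{"type":"number"},"force":{"type":"number"}},"required":["deltas"]}

```bash
mkdir -p pics; cat > h.py <<'E'
import numpy as np, cv2
from station import bot
def world(p,u,v,d=None):
    d=p["depth"][int(v),int(u)] if d is None else d
    c=np.array([(u-p["cx"])/p["fx"]*d,-(v-p["cy"])/p["fy"]*d,-d,1])
    return (np.linalg.inv(p["camera_from_world"])@c)[:3]
def cloud(p,m):
    v,u=np.nonzero(m&(p["depth"]>0)); d=p["depth"][v,u]
    c=np.stack([(u-p["cx"])/p["fx"]*d,-(v-p["cy"])/p["fy"]*d,-d,np.ones_like(d)])
    return (np.linalg.inv(p["camera_from_world"])@c)[:3].T
E
python3 - <<'E'
from h import *
np.set_printoptions(precision=4,suppress=True)
ps={n:bot.read_camera(n) for n in("top","side")}
for n,p in ps.items():
    cv2.imwrite(f"pics/{n}1.png",p["img"][:,:,::-1])
    for q in["cover_mid","warmer","lay_spot","opening_mid","start_top","tray","round_cover","flask","beaker0"]:
        print(n,q,[(np.round(r["xyz"],4).tolist(),round(r["confidence"],2)) for r in bot.landmark_of(p,q)[:3]])
o=bot.get_obs();print({k:o[k] for k in("t","eef_pos","tool_rot","contact_force","gripper_width")})
E
```

```text
top cover_mid [([0.2794, -0.3073, 0.0157], 0.8), ([0.5919, -0.5081, 0.0145], 0.76), ([0.4674, -0.334, 0.0176], 0.7)]
top warmer [([0.4886, 0.2407, 0.0009], 0.86)]
top lay_spot [([0.51, 0.1756, 0.0836], 0.96)]
top opening_mid []
top start_top [([0.4166, 0.2534, 0.0963], 0.44), ([0.4879, 0.2429, 0.002], 0.37)]
top tray [([0.5431, -0.2522, 0.0011], 0.76)]
top round_cover [([0.4942, -0.1566, 0.0012], 0.94)]
top flask [([0.8213, -0.0069, -0.0012], 0.61), ([0.5218, 0.2983, 0.0815], 0.17)]
top beaker0 [([0.6455, -0.1641, 0.0073], 0.77), ([0.6533, -0.3443, 0.0066], 0.56)]
side cover_mid [([0.5913, -0.5132, 0.0144], 0.72), ([0.4679, -0.3309, 0.0209], 0.68), ([0.2505, -0.4618, 0.0194], 0.65)]
side warmer [([0.4833, 0.2439, -0.0009], 0.9)]
side lay_spot [([0.5133, 0.1744, 0.0859], 0.8), ([0.4822, 0.243, -0.0017], 0.31)]
side opening_mid [([0.5197, 0.2987, 0.086], 0.72)]
side start_top [([0.4179, 0.2473, 0.0978], 0.51)]
side tray [([0.5414, -0.254, 0.001], 0.82), ([0.6491, -0.342, 0.005], 0.72)]
side round_cover [([0.4889, -0.1631, 0.0057], 0.91)]
side flask [([0.814, -0.0067, -0.0027], 0.95), ([0.4669, -0.3324, 0.0199], 0.56)]
side beaker0 [([0.6476, -0.343, 0.0035], 0.88), ([0.6493, -0.1653, 0.0011], 0.6)]
{'t': 1.0, 'eef_pos': array([0.2288, 0.6351, 0.214 ]), 'tool_rot': array([-0.    ,  0.172 ,  0.9851,  0.    ]), 'contact_force': array([-0.1599, -1.0408, -0.1268]), 'gripper_width': 0.9982809895199635}
```

View pics/top1.png

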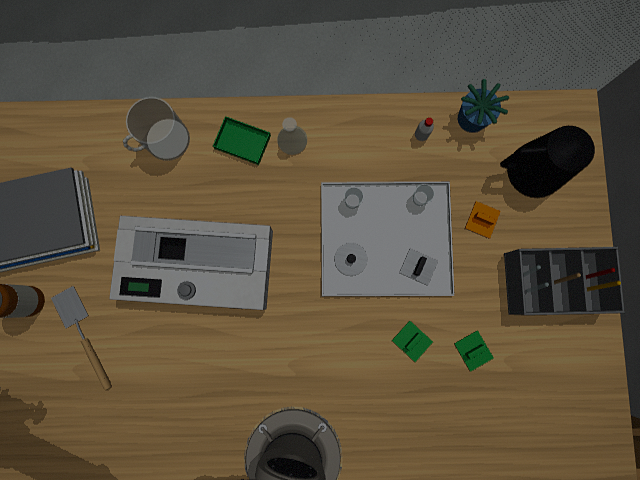

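View pics/side1.png

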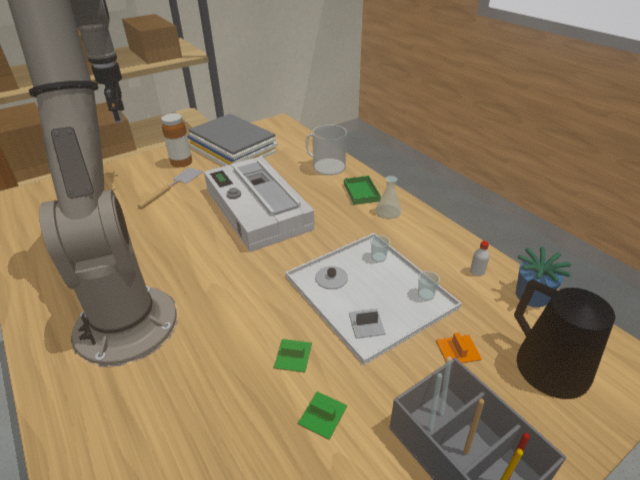

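The top view shows the wanted cover in the tray at (419,266), the round cover at (350,259), the button at (186,290) and the dark opening at (172,248). The green and orange look-alikes lie outside the tray. Next I'll measure the yaws and the opening.

```bash
python3 - <<'E'
from h import *
np.set_printoptions(precision=4,suppress=True)
def rect(P):
    r=cv2.minAreaRect((P[:,:2]*1000).astype(np.float32)); b=cv2.boxPoints(r)
    return np.round(r[0],1),np.round(r[1],1),round(r[2],1)
for n in("top","side"):
    p=bot.read_camera(n); C=np.zeros((480,640,3)); full=np.ones((480,640),bool)
    v,u=np.mgrid[:480,:640]; d=p["depth"]
    c=np.stack([(u-p["cx"])/p["fx"]*d,-(v-p["cy"])/p["fy"]*d,-d,np.ones_like(d)],-1)
    W=(c@np.linalg.inv(p["camera_from_world"]).T)[...,:3]
    x,y,z=W[...,0],W[...,1],W[...,2]
    box=(abs(x-.467)<.065)&(abs(y+.332)<.065)&(d>0)
    g=box&(z>.025); pl=box&(z>.0065)
    print(n,"grip",rect(W[g]),g.sum(),W[g].mean(0),"zmed top",np.percentile(z[g],90))
    print(" plate",rect(W[pl]),pl.sum())
    for r in bot.masks_of(p,"cover_mid")[:4]:
        P=W[r["mask"]&(d>0)]; print(" mask",r["confidence"],rect(P),P.mean(0))
    w=(x>.33)&(x<.65)&(y>0)&(y<.47)&(z>.06)&(d>0)
    print(" warmer",rect(W[w]),w.sum())
    for lo,hi in((.082,.088),(.0895,.0965),(.0965,.11)):
        s=w&(z>lo)&(z<hi); print("  z",lo,hi,s.sum(),rect(W[s]) if s.sum()>5 else "")
    # channel profile along centre
    th=np.radians(-4.2); yx=np.array([-np.sin(th),np.cos(th)]); xx=np.array([np.cos(th),np.sin(th)])
    L=(W[...,:2]-np.array([.486,.241])); lx=L@xx; ly=L@yx
    for a in np.arange(-.19,.19,.01):
        s=w*0+((abs(lx-.03)<.02)&(abs(ly-a)<.005)&(d>0)); s=s.astype(bool)
        if s.sum(): print("   ",round(a,3),round(float(np.median(z[s])),4),p["img"][s].mean().round(),end=";")
    print()
    for a in np.arange(-.11,.11,.005):
        s=(abs(lx-a)<.0025)&(abs(ly+.065)<.03)&(d>0)
        if s.sum(): print("   x",round(a,3),round(float(np.median(z[s])),4),end=";")
    print()
    for r in bot.masks_of(p,"start_top")[:2]:
        P=W[r["mask"]&(d>0)]; print(" btn",r["confidence"],rect(P),np.median(P,0))
    im=p["img"]
    q=(slice(200,320),slice(100,280)) if n=="top" else (slice(150,250),slice(190,330))
    cv2.imwrite(f"pics/{n}c.png",cv2.resize(im[q][:,:,::-1],None,fx=4,fy=4))
E
```

```text
top grip (array([ 467.9, -333.7]), array([14.9, 49.8]), 65.6) 117 [ 0.4677 -0.3328  0.0343] zmed top 0.0386290952944643
 plate (array([ 468.5, -331. ]), array([129.7, 122.4]), 88.8) 618
 mask 0.93 (array([ 277.3, -310.5]), array([82.8, 70.6]), 45.7) [ 0.278  -0.309   0.0071]
 mask 0.93 (array([ 590.1, -510.7]), array([75.3, 86.2]), 67.1) [ 0.5872 -0.5084  0.007 ]
 mask 0.8 (array([ 468.5, -335. ]), array([83.1, 72.3]), 64.3) [ 0.4676 -0.3328  0.0109]
 mask 0.69 (array([ 251.2, -464.4]), array([79.9, 69.6]), 26.8) [ 0.2513 -0.463   0.0076]
 warmer (array([487., 244.]), array([381.7, 210.5]), 84.9) 12369
  z 0.082 0.088 1975 (array([479.1, 235.9]), array([300.9, 169.5]), 85.0)
  z 0.0895 0.0965 730 (array([483.3, 235. ]), array([298.9, 160. ]), 84.8)
  z 0.0965 0.11 28 (array([481.7, 233.8]), array([247.3, 156. ]), 84.6)
    -0.19 0.0189 78.0;    -0.18 0.0728 126.0;    -0.17 0.0726 125.0;    -0.16 0.073 113.0;    -0.15 0.0834 103.0;    -0.14 0.0827 102.0;    -0.13 0.0829 101.0;    -0.12 0.0832 100.0;    -0.11 0.0832 99.0;    -0.1 0.0831 99.0;    -0.09 0.0821 98.0;    -0.08 0.0833 98.0;
[... 3057 characters left out ...]
751;   x -0.09 0.0743;   x -0.085 0.0737;   x -0.08 0.075;   x -0.075 0.074;   x -0.07 0.0739;   x -0.065 0.0737;   x -0.06 0.0747;   x -0.055 0.0743;   x -0.05 0.0742;   x -0.045 0.0739;   x -0.04 0.0746;   x -0.035 0.074;   x -0.03 0.0749;   x -0.025 0.0741;   x -0.02 0.0841;   x -0.015 0.0928;   x -0.01 0.0908;   x -0.005 0.0853;   x 0.0 0.0844;   x 0.005 0.0846;   x 0.01 0.0842;   x 0.015 0.0849;   x 0.02 0.0842;   x 0.025 0.0843;   x 0.03 0.0845;   x 0.035 0.0839;   x 0.04 0.0844;   x 0.045 0.0851;   x 0.05 0.0844;   x 0.055 0.0838;   x 0.06 0.0842;   x 0.065 0.0885;   x 0.07 0.0921;   x 0.075 0.0922;   x 0.085 0.0755;   x 0.09 0.0743;   x 0.095 0.0743;   x 0.1 0.0748;   x 0.105 0.0698;
```

View pics/topc.png

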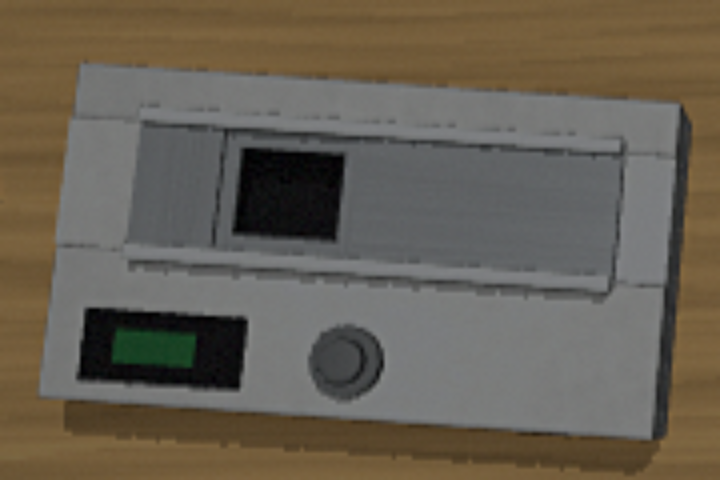

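```bash
cat >> h.py <<'E'
from scipy.spatial.transform import Rotation as R
def delta(t,ang=None):
    o=bot.get_obs();w,x,y,z=o["tool_rot"];M=R.from_quat([x,y,z,w]).as_matrix()
    a=np.degrees(np.arctan2(M[1,1],M[0,1])); d=M.T@(np.array(t)-o["eef_pos"])
    s=0 if ang is None else -((ang-a+90)%180-90)
    print("delta mm",np.round(d*1000,1),"spin",round(s,2),"| t",o["t"],"pos",o["eef_pos"],"yang",round(a,2),"tilt",round(float(np.degrees(np.arccos(-M[2,2]))),2),"F",o["contact_force"],"w",o["gripper_width"])
E
python3 -c "
from h import *
print(bot.tips_ahead); delta([.49,.2,.33],84.9)"
```

```text
0.008
delta mm [-393.2 -320.8 -116. ] spin -14.71 | t 1.3 pos [0.22878503 0.63505935 0.21402256] yang 70.19 tilt 0.0 F [0.21290175 0.38185711 0.56385332] w 0.9956454114306613
```

Emit:
{"method": "send_rows", "body": {
  "deltas": "-0.034 -0.027 -0.010 -1; -0.068 -0.055 -0.020 -3; -0.102 -0.083 -0.030 -5; -0.136 -0.111 -0.040 -7; -0.17 -0.139 -0.05 -9"
}}

```text
t: 1.8
eef_pos: [0.3424, 0.4451, 0.2646]
tool_rot: [0.0, 0.093, 0.996, 0.0]
contact_force: [1.5, -0.1, 0.6]
gripper_width: 1.003
grasp_force: 0.0
```

```bash
python3 -c "
from h import *
delta([.49,.2,.33],84.9)"
```

```text
delta mm [-190.7 -213.3  -65.5] spin -5.63 | t 1.8 pos [0.34236488 0.44505271 0.26456811] yang 79.27 tilt 0.03 F [ 1.51278644 -0.12081978  0.63137763] w 1.003029690285901
```

Emit:
{"method": "send_rows", "body": {
  "deltas": "-0.034 -0.035 -0.013 -1; -0.068 -0.072 -0.026 -3; -0.105 -0.115 -0.040 -5; -0.145 -0.16 -0.05 -5.6; -0.18 -0.2 -0.065 -5.6"
}}

```text
t: 2.3
eef_pos: [0.4682, 0.2369, 0.3229]
tool_rot: [0.0, 0.045, 0.999, 0.0]
contact_force: [1.1, 1.2, 0.2]
gripper_width: 0.997
grasp_force: 0.0
```

Emit:
{"method": "send_rows", "body": {
  "deltas": "0 0 0 0; 0 0 0 0"
}}

```text
t: 2.5
eef_pos: [0.4683, 0.2381, 0.3229]
tool_rot: [0.0, 0.047, 0.999, 0.0]
contact_force: [-0.3, 0.7, -0.3]
gripper_width: 0.999
grasp_force: 0.0
```

```bash
python3 - <<'E'
from h import *
np.set_printoptions(precision=4,suppress=True)
p=bot.read_camera("wrist"); cv2.imwrite("pics/w1.png",p["img"][:,:,::-1])
for q in["warmer","lay_spot","opening_mid","start_top"]:
    print(q,[(np.round(r["xyz"],4).tolist(),round(r["confidence"],2)) for r in bot.landmark_of(p,q)[:3]])
delta([.467,-.3335,.15],65.2)
E
```

```text
warmer [([0.4851, 0.2419, -0.002], 0.82), ([0.6443, -0.1627, 0.005], 0.34)]
lay_spot [([0.5071, 0.1779, 0.0864], 0.61)]
opening_mid [([0.5231, 0.2984, 0.0863], 0.81), ([0.5081, 0.1789, 0.0847], 0.72)]
start_top [([0.4162, 0.2469, 0.0988], 0.92), ([0.4879, 0.2427, -0.0019], 0.16)]
delta mm [ -51.  -571.6  172.1] spin 19.75 | t 2.75 pos [0.4667 0.2404 0.3219] yang 84.95 tilt 0.05 F [-0.3666  0.2638  0.0821] w 1.0009544560518953
```

View pics/w1.png

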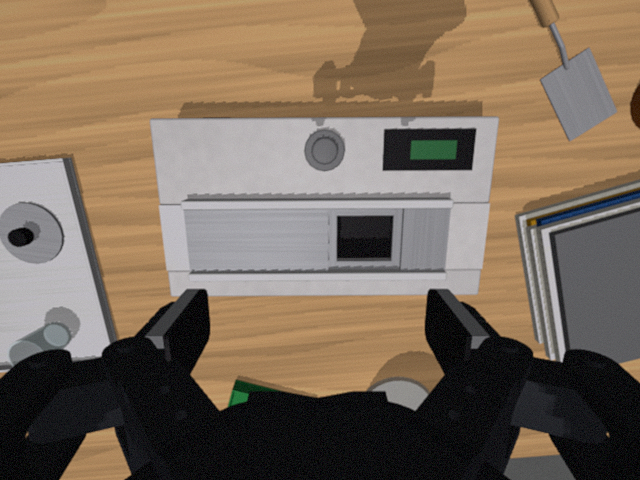

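The wrist view shows the opening's near edge at column 330 and far edge at 402. The rails run along rows ~204 and ~274, and the button is at (325,149). The warmer is square with the image, so its yaw of about -5.1° holds. I'll measure it precisely here.

```bash
python3 - <<'E'
from h import *
np.set_printoptions(precision=4,suppress=True)
p=bot.read_camera("wrist"); d=p["depth"]
W=cloud(p,d>0); I=p["img"][d>0].mean(1)
s=(W[:,2]>.06)&(abs(W[:,0]-.486)<.15)&(abs(W[:,1]-.243)<.25); W,I=W[s],I[s]
r=cv2.minAreaRect((W[:,:2]*1000).astype(np.float32));print(r)
th=np.radians(r[2]-90 if r[2]>45 else r[2]);c=np.array(r[0])/1000
X=np.array([np.cos(th),np.sin(th)]);Y=np.array([-np.sin(th),np.cos(th)])
lx=(W[:,:2]-c)@X;ly=(W[:,:2]-c)@Y
print("c",c,"yaw",np.degrees(th))
h=(W[:,2]>np.median(W[abs(lx-.03)<.02][:,2])+.004)
for lo,hi in((-.14,-.08),(-.08,-.02),(.1,.14)):
    k=h&(ly>lo)&(ly<hi)
    for a,b in((-.03,.01),(.05,.1)):
        m=k&(lx>a)&(lx<b); print("rail",lo,np.percentile(lx[m],[3,50,97]),W[m,2].mean())
fl=(abs(lx-.03)<.02)&(ly<-.02)&(ly>-.13);print("floor z",np.median(W[fl,2]),W[fl,2].std())
for a in np.arange(-.005,.105,.0025):
    m=(abs(lx-.03)<.025)&(abs(ly-a)<.00125)
    if m.any(): print(round(a*1000,1),np.median(W[m,2]).round(4),I[m].mean().round(),end="; ")
b=(W[:,2]>.088)&(lx<-.03);print("\nbtn",np.median(W[b],0),W[b][:,2].max(),cv2.minEnclosingCircle((W[b][:,:2]*1000).astype(np.float32)))
o=.03*X-.065*Y+c;print("lay",o)
E
```

```text
((484.6605224609375, 243.6219940185547), (381.43218994140625, 209.8531951904297), 84.96320343017578)
c [0.4847 0.2436] yaw -5.036796569824219
rail -0.14 [-0.0173 -0.013  -0.0084] 0.09399864672904974
rail -0.14 [0.0672 0.0715 0.0766] 0.09373350742318924
rail -0.08 [-0.0298 -0.0212 -0.009 ] 0.3939973343964524
rail -0.08 [0.0673 0.0713 0.0766] 0.09375151067248735
rail 0.1 [-0.0172 -0.0129 -0.0084] 0.09417876121483107
rail 0.1 [0.0677 0.0714 0.0767] 0.09376183870115931
floor z 0.08622233685335595 0.0007739182385747119
-5.0 0.0863 161.0; -2.5 0.0863 160.0; 0.0 0.0863 160.0; 2.5 0.0862 160.0; 5.0 0.0816 145.0; 7.5 0.0812 152.0; 10.0 0.0814 158.0; 12.5 0.0812 158.0; 15.0 0.0814 149.0; 80.0 0.081 96.0; 82.5 0.0813 143.0; 85.0 0.0814 145.0; 87.5 0.0815 144.0; 90.0 0.0855 116.0; 92.5 0.0863 144.0; 95.0 0.0862 143.0; 97.5 0.0865 143.0; 100.0 0.0864 142.0; 102.5 0.0862 139.0; 
btn [0.4486 0.2434 0.4253] 0.44377416242490836 ((454.11505126953125, 241.26832580566406), 74.8421630859375)
lay [0.5088 0.1762]
```

Emit:
{"method": "send_rows", "body": {
  "deltas": "-0.005 -0.048 0 4; -0.01 -0.096 0 8; -0.015 -0.144 0 12; -0.020 -0.192 0 16; -0.025 -0.24 0 19.7"
}}

```text
t: 3.3
eef_pos: [0.4704, -0.0034, 0.3224]
tool_rot: [0.0, 0.216, 0.976, 0.0]
contact_force: [1.1, 0.5, -0.6]
gripper_width: 1.001
grasp_force: 0.0
```

```bash
python3 -c "
from h import *
delta([.467,-.3335,.2],65.2)"
```

```text
delta mm [-136.3 -300.7  122.3] spin -0.18 | t 3.3 pos [ 0.47038078 -0.00340942  0.32243018] yang 65.02 tilt 0.02 F [ 1.06311027  0.51465686 -0.60235909] w 1.0012295339784154
```

Emit:
{"method": "send_rows", "body": {
  "deltas": "-0.020 -0.042 0.015 0; -0.04 -0.085 0.032 0; -0.062 -0.130 0.050 0; -0.085 -0.175 0.068 0; -0.105 -0.22 0.085 0"
}}

```text
t: 3.8
eef_pos: [0.4738, -0.2381, 0.2398]
tool_rot: [0.0, 0.215, 0.977, 0.0]
contact_force: [0.8, 0.2, 0.4]
gripper_width: 1.001
grasp_force: 0.0
```

Emit:
{"method": "send_rows", "body": {
  "deltas": "-0.015 -0.040 0.02 0; -0.03 -0.078 0.032 0; -0.03 -0.078 0.032 0; -0.03 -0.078 0.032 0"
}}

```text
t: 4.2
eef_pos: [0.4674, -0.3208, 0.2078]
tool_rot: [-0.001, 0.216, 0.976, -0.0]
contact_force: [0.7, 0.4, -0.2]
gripper_width: 0.999
grasp_force: 0.0
```

```bash
python3 - <<'E'
from h import *
np.set_printoptions(precision=4,suppress=True)
p=bot.read_camera("wrist"); d=p["depth"]
cv2.imwrite("pics/w2.png",p["img"][:,:,::-1])
print([(np.round(r["xyz"],4).tolist(),round(r["confidence"],2)) for r in bot.landmark_of(p,"cover_mid")[:3]])
W=cloud(p,(d>0)); W=W[(abs(W[:,0]-.467)<.035)&(abs(W[:,1]+.3335)<.035)]
for lo,hi in((.024,.06),):
    g=W[(W[:,2]>lo)&(W[:,2]<hi)]; print(len(g),cv2.minAreaRect((g[:,:2]*1000).astype(np.float32)),np.percentile(g[:,2],[50,95]))
print("plate z",np.median(W[W[:,2]<.02][:,2]))
for r in bot.masks_of(p,"cover_mid")[:2]:
    P=cloud(p,r["mask"]); P=P[P[:,2]<.05]; print(r["confidence"],len(P),cv2.minAreaRect((P[:,:2]*1000).astype(np.float32)))
delta([.467,-.3335,.02],65.2)
E
```

```text
[([0.4683, -0.3344, 0.0216], 0.97), ([0.2796, -0.3065, 0.0155], 0.71), ([0.5888, -0.5104, 0.0149], 0.7)]
791 ((465.789794921875, -333.2843933105469), (13.477075576782227, 49.35143280029297), 64.7376937866211) [0.0381 0.0393]
plate z 0.010171466278408259
0.91 5362 ((466.5421142578125, -334.4668273925781), (82.04493713378906, 71.67095947265625), 64.66596984863281)
0.9 4766 ((281.1159362792969, -313.81378173828125), (80.5302734375, 56.72513961791992), 45.92373275756836)
delta mm [ -4.6 -14.3 188.6] spin 0.06 | t 4.35 pos [ 0.4687 -0.3188  0.2087] yang 65.26 tilt 0.06 F [-1.0665  0.4342  0.3728] w 1.0004207290081213
```

View pics/w2.png

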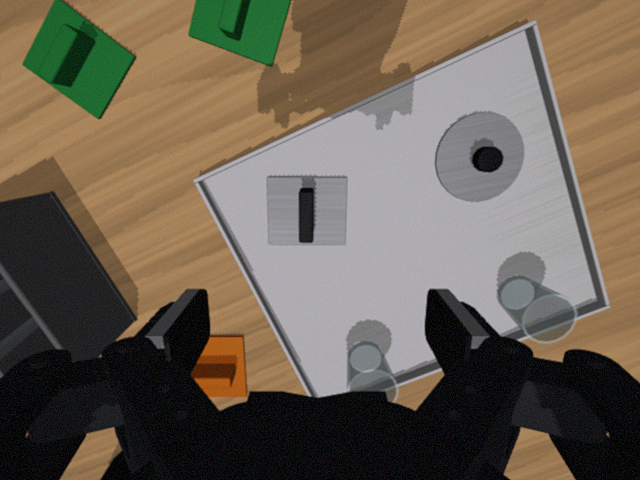

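The view shows the wanted cover at (307,211), with its bar at columns 299–314, parallel to the finger line's normal. The look-alikes are outside the tray. Now I descend.

Emit:
{"method": "send_rows", "body": {
  "deltas": "-0.003 -0.010 0.04 0.3; -0.0045 -0.015 0.08 0.3; -0.0045 -0.015 0.11 0.3; -0.0045 -0.015 0.12 0.3; -0.0045 -0.015 0.12 0.3"
}}

```text
t: 4.85
eef_pos: [0.4656, -0.3345, 0.0879]
tool_rot: [-0.001, 0.217, 0.976, 0.0]
contact_force: [0.3, -0.1, 1.4]
gripper_width: 1.004
grasp_force: 0.0
```

```bash
python3 -c "
from h import *
delta([.4665,-.3338,.021],64.9)
bot.read_camera('top');delta([.4665,-.3338,.021],64.9)"
```

```text
delta mm [-0.6  1.  66.9] spin -0.0 | t 4.85 pos [ 0.46562486 -0.33453404  0.08787837] yang 64.9 tilt 0.11 F [ 0.27010407 -0.09288864  1.3519189 ] w 1.0038820958582568
delta mm [ 0.6  1.6 68.2] spin -0.03 | t 4.9 pos [ 0.46631792 -0.33546572  0.08920052] yang 64.87 tilt 0.04 F [ 0.23541422 -0.44438898  0.28177576] w 0.9994174029653361
```

Emit:
{"method": "send_rows", "body": {
  "deltas": "0 0.001 0.03 0; 0 0.001 0.055 0; 0 0.001 0.067 0; 0 0.001 0.067 0"
}}

```text
t: 5.3
eef_pos: [0.4662, -0.3349, 0.0216]
tool_rot: [-0.0, 0.218, 0.976, 0.0]
contact_force: [0.5, 0.7, -0.4]
gripper_width: 1.001
grasp_force: 0.0
```

Emit:
{"method": "send_rows", "body": {
  "deltas": "0 0 0 0; 0 0 0 0; 0 0 0 0; 0 0 0 0; 0 0 0 0",
  "claw": 0,
  "force": 40
}}

```text
t: 5.8
eef_pos: [0.4661, -0.3353, 0.0218]
tool_rot: [0.0, 0.218, 0.976, -0.0]
contact_force: [-0.4, 0.6, 0.2]
gripper_width: 0.142
grasp_force: 0.0
```

Emit:
{"method": "send_rows", "body": {
  "deltas": "0 0 0 0; 0 0 0 0; 0 0 0 0"
}}

```text
t: 6.1
eef_pos: [0.4658, -0.3352, 0.0214]
tool_rot: [-0.0, 0.218, 0.976, 0.0]
contact_force: [-0.3, 0.7, 0.6]
gripper_width: 0.0
grasp_force: 0.0
```

The fingers closed on nothing, so I'll look.

```bash
python3 - <<'E'
from h import *
a=bot.read_camera("side");b=bot.read_camera("wrist");c=bot.read_camera("top")
A=cv2.resize(a["img"][240:390,270:470],(533,400));B=cv2.resize(b["img"],(533,400))
o=np.vstack([A,])
im=np.hstack([cv2.resize(A,(400,300)),cv2.resize(b["img"],(400,300))])
im2=np.hstack([cv2.resize(c["img"][190:310,310:470],(400,300)),im[:,:400]*0])
cv2.imwrite("pics/miss.png",np.vstack([im,im2])[:,:,::-1])
print(bot.get_obs())
for n in(a,b,c): print([(np.round(r["xyz"],4).tolist(),round(r["confidence"],2)) for r in bot.landmark_of(n,"cover_mid")[:4]])
E
```

```text
{'t': 6.25, 'q': array([ 0.15127523,  0.61685888,  0.48315544,  1.96588668, -0.45034964,
        0.66537375,  2.04980177]), 'joint_vel': array([-0.00072453,  0.00031577,  0.00106567, -0.00049643,  0.00032767,
       -0.00068109,  0.00105223]), 'joint_torque': array([-2.31726073e-03, -5.26373577e+01,  9.23222780e+00, -1.74658173e+01,
        9.19193728e-03,  2.16367087e-03, -1.74421143e-04]), 'eef_pos': array([ 0.46583463, -0.33519456,  0.02138765]), 'tool_rot': array([-6.25115138e-05,  2.18286306e-01,  9.75884770e-01,  8.54811816e-06]), 'contact_force': array([ 0.18901206,  0.18155395, -0.02604221]), 'torque': array([ 0.01470712, -0.01446884,  0.01458112]), 'grasp_force': 0.0, 'gripper_width': 0.004817672409570731}
[([0.2795, -0.3124, 0.0143], 0.86), ([0.593, -0.5121, 0.0131], 0.85), ([0.4658, -0.3346, 0.0187], 0.81), ([0.2486, -0.4634, 0.0156], 0.68)]
[([0.4682, -0.3338, 0.02], 0.72)]
[([0.5906, -0.5111, 0.0171], 0.86), ([0.2506, -0.4656, 0.0179], 0.59), ([0.4699, -0.3372, 0.017], 0.55)]
```

View pics/miss.png

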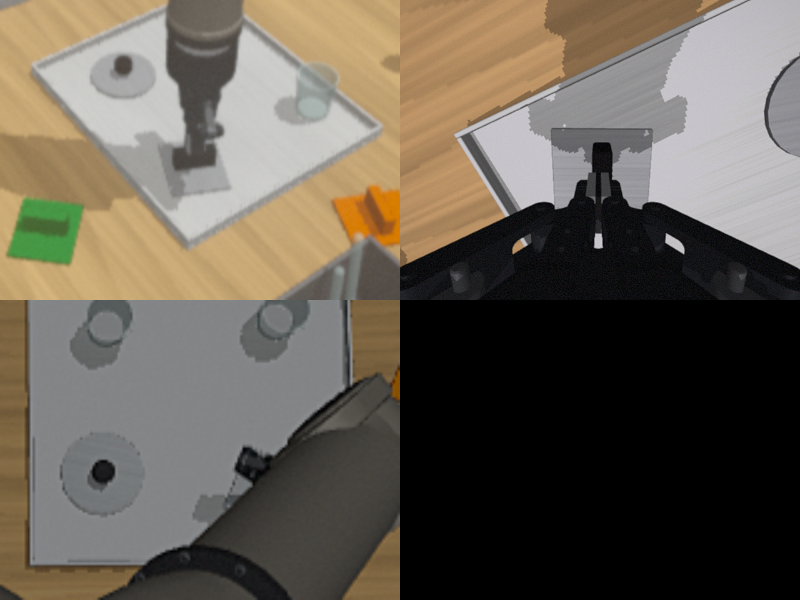

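```bash
python3 - <<'E'
from h import *
b=bot.read_camera("wrist")
cv2.imwrite("pics/cl.png",cv2.resize(b["img"][190:420,230:410][:,:,::-1],None,fx=2.6,fy=2.6,interpolation=cv2.INTER_CUBIC))
for v in range(225,330,6):
    print(v,[tuple(np.round(world(b,u,v)*1000).astype(int)) if b["depth"][v,u]>0 else None for u in(306,314,318,321,324,330,336)])
E
```

```text
225 [(np.int64(440), np.int64(-330), np.int64(11)), (np.int64(442), np.int64(-326), np.int64(10)), (np.int64(443), np.int64(-324), np.int64(11)), (np.int64(444), np.int64(-323), np.int64(10)), (np.int64(444), np.int64(-322), np.int64(10)), (np.int64(445), np.int64(-319), np.int64(11)), (np.int64(446), np.int64(-316), np.int64(11))]
231 [(np.int64(443), np.int64(-331), np.int64(10)), (np.int64(442), np.int64(-326), np.int64(21)), (np.int64(443), np.int64(-325), np.int64(21)), (np.int64(444), np.int64(-324), np.int64(20)), (np.int64(444), np.int64(-322), np.int64(21)), (np.int64(446), np.int64(-320), np.int64(20)), (np.int64(448), np.int64(-318), np.int64(14))]
237 [(np.int64(445), np.int64(-332), np.int64(12)), (np.int64(442), np.int64(-326), np.int64(31)), (np.int64(443), np.int64(-325), np.int64(31)), (np.int64(444), np.int64(-324), np.int64(31)), (np.int64(444), np.int64(-322), np.int64(30)), (np.int64(445), np.int64(-320), np.int64(31)), (np.int64(447), np.int64(-318), np.int64(29))]
243 [(np.int64(448), np.int64(-334), np.int64(11)), (np.int64(443), np.int64(-327), np.int64(38)),
[... 4211 characters left out ...]
, np.int64(-325), np.int64(80))]
321 [(np.int64(452), np.int64(-333), np.int64(85)), (np.int64(456), np.int64(-332), np.int64(78)), (np.int64(457), np.int64(-331), np.int64(77)), (np.int64(458), np.int64(-331), np.int64(77)), (np.int64(455), np.int64(-328), np.int64(83)), (np.int64(455), np.int64(-327), np.int64(85)), (np.int64(455), np.int64(-325), np.int64(86))]
327 [(np.int64(452), np.int64(-333), np.int64(88)), (np.int64(458), np.int64(-333), np.int64(78)), (np.int64(459), np.int64(-332), np.int64(78)), (np.int64(460), np.int64(-332), np.int64(77)), (np.int64(455), np.int64(-328), np.int64(88)), (np.int64(455), np.int64(-327), np.int64(88)), (np.int64(455), np.int64(-325), np.int64(89))]
```

View pics/cl.png

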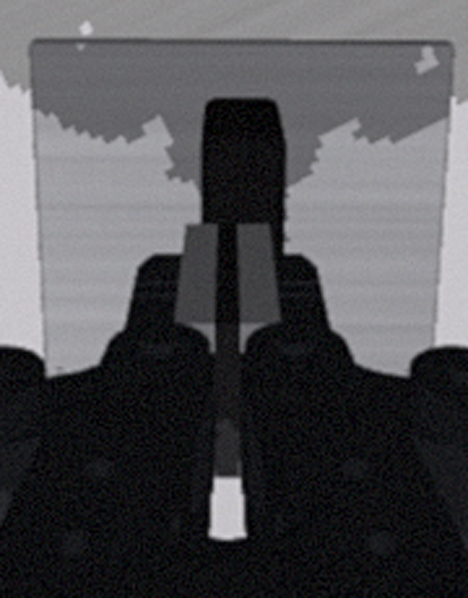

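Wrist view: the bar top is at z≈38 mm. The shut fingertips end at crop row ~225, about z 45 mm, so they closed just above the bar with good xy. The tips therefore sit about 30 mm higher than the stated 8 mm ahead would put them. I'll open and go deeper in guarded steps.

Emit:
{"method": "send_rows", "body": {
  "deltas": "0 0 0 0; 0 0 0 0; 0 0 0 0; 0 0 0 0; 0 0 0 0",
  "claw": 0.6
}}

```text
t: 6.95
eef_pos: [0.4659, -0.3352, 0.0214]
tool_rot: [-0.0, 0.218, 0.976, 0.0]
contact_force: [1.1, 0.5, -0.2]
gripper_width: 0.601
grasp_force: 0.0
```

Emit:
{"method": "send_rows", "body": {
  "deltas": "0 0 0.008 0; 0 0 0.015 0; 0 0 0.015 0"
}}

```text
t: 7.25
eef_pos: [0.4651, -0.3345, 0.0051]
tool_rot: [-0.001, 0.218, 0.976, 0.0]
contact_force: [-0.9, 0.1, -0.4]
gripper_width: 0.597
grasp_force: 0.0
```

```bash
python3 - <<'E'
from h import *
b=bot.read_camera("wrist")
d=b["depth"];W=cloud(b,d>0)
# near finger region: points around finger plane in tool frame
o=bot.get_obs();w,x,y,z=o["tool_rot"];M=R.from_quat([x,y,z,w]).as_matrix();T=(W-o["eef_pos"])@M
for s in(-1,1):
    k=(T[:,0]>-.02)&(T[:,0]<.016)&(s*T[:,1]>.012)&(s*T[:,1]<.06)&(W[:,2]>.02)&(W[:,2]<.12)
    print(s,k.sum(),"lowest z",np.sort(W[k,2])[:200:20],"y",np.percentile(T[k,1],[2,50,98]))
print(o["eef_pos"],o["contact_force"],o["gripper_width"])
cv2.imwrite("pics/cl2.png",b["img"][:,:,::-1])
E
```

```text
-1 22900 lowest z [0.02588662 0.02817317 0.0292739  0.03006787 0.03106209 0.03172097
 0.03224899 0.03260382 0.03322039 0.03356856] y [-0.05888924 -0.05014272 -0.02380523]
1 23364 lowest z [0.02661038 0.02811995 0.02908802 0.03020014 0.03088552 0.03174731
 0.03217345 0.03290844 0.03327698 0.03364606] y [0.02415274 0.04903002 0.05866229]
[ 0.46527238 -0.33480935  0.0055581 ] [-0.04612657 -0.03703634  0.38731674] 0.6003088259631087
```

View pics/cl2.png

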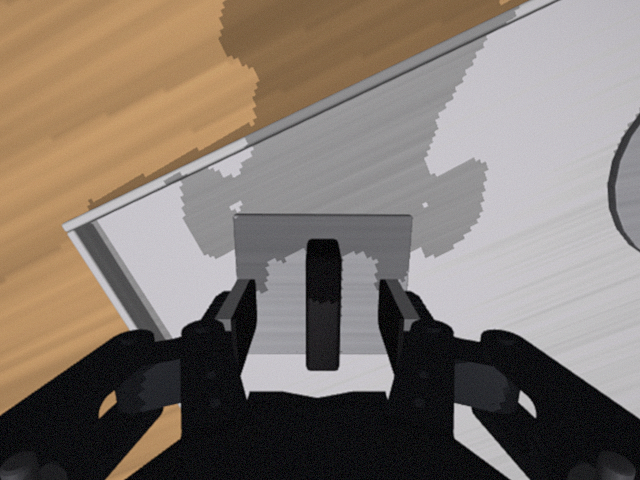

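The bar at (323,305) is centred between the fingers, and the tips are about 10 mm below the bar top with no contact. I'll go about 8 mm deeper and close.

Emit:
{"method": "send_rows", "body": {
  "deltas": "0 0 0.004 0; 0 0 0.008 0; 0 0 0.008 0"
}}

```text
t: 7.6
eef_pos: [0.4656, -0.3349, -0.0021]
tool_rot: [-0.0, 0.218, 0.976, 0.0]
contact_force: [0.4, 0.1, -0.4]
gripper_width: 0.596
grasp_force: 0.0
```

Emit:
{"method": "send_rows", "body": {
  "deltas": "0 0 0 0; 0 0 0 0; 0 0 0 0; 0 0 0 0; 0 0 0 0",
  "claw": 0,
  "force": 40
}}

```text
t: 8.1
eef_pos: [0.4662, -0.3352, -0.0012]
tool_rot: [0.0, 0.218, 0.976, 0.0]
contact_force: [-0.5, 0.9, 3.7]
gripper_width: 0.153
grasp_force: 39.9
```

Emit:
{"method": "send_rows", "body": {
  "deltas": "0 0 0 0; 0 0 0 0"
}}

```text
t: 8.3
eef_pos: [0.4663, -0.3351, -0.0012]
tool_rot: [0.0, 0.218, 0.976, 0.0]
contact_force: [0.6, 1.7, 5.2]
gripper_width: 0.155
grasp_force: 40.2
```

Gripped: 0.155 opening, 40 N. Lifting.

Emit:
{"method": "send_rows", "body": {
  "deltas": "0 0 -0.01 0; 0 0 -0.03 0; 0 0 -0.07 0; 0 0 -0.115 0; 0 0 -0.16 0"
}}

```text
t: 8.8
eef_pos: [0.4647, -0.3351, 0.1598]
tool_rot: [-0.001, 0.219, 0.976, -0.0]
contact_force: [0.9, 0.1, -2.1]
gripper_width: 0.157
grasp_force: 39.2
```

```bash
python3 -c "
from h import *
delta([.508,.176,.17],84.96)"
```

```text
delta mm [179.  480.7 -10.2] spin -20.22 | t 8.8 pos [ 0.46473535 -0.33507544  0.15975878] yang 64.74 tilt 0.11 F [ 0.88941363  0.0644356  -2.07432302] w 0.15666363997285768
```

Emit:
{"method": "send_rows", "body": {
  "deltas": "0.007 0.019 -0.002 -1; 0.021 0.056 -0.005 -4; 0.036 0.098 -0.01 -8; 0.052 0.140 -0.01 -12; 0.068 0.182 -0.01 -16"
}}

```text
t: 9.3
eef_pos: [0.4812, -0.1402, 0.1687]
tool_rot: [-0.0, 0.079, 0.997, -0.0]
contact_force: [1.7, -0.1, -2.4]
gripper_width: 0.152
grasp_force: 39.3
```

```bash
python3 -c "
from h import *
delta([.508,.176,.17],84.96)"
```

```text
delta mm [ 23.6 316.5  -1.4] spin -4.07 | t 9.3 pos [ 0.48116972 -0.14023078  0.16865924] yang 80.89 tilt 0.01 F [ 1.69958961 -0.071667   -2.37243278] w 0.15195747599626008
```

Emit:
{"method": "send_rows", "body": {
  "deltas": "0.003 0.042 0 -2; 0.006 0.086 0 -4.1; 0.01 0.13 0 -4.1; 0.013 0.174 0 -4.1; 0.016 0.214 0 -4.1"
}}

```text
t: 9.8
eef_pos: [0.4998, 0.0739, 0.1685]
tool_rot: [-0.0, 0.045, 0.999, -0.0]
contact_force: [1.9, -0.1, -2.2]
gripper_width: 0.149
grasp_force: 39.3
```

Emit:
{"method": "send_rows", "body": {
  "deltas": "0.003 0.040 0 0; 0.006 0.075 0 0; 0.0075 0.098 0 0; 0.0075 0.098 0 0; 0.0075 0.098 0 0"
}}

```text
t: 10.3
eef_pos: [0.5012, 0.17, 0.1682]
tool_rot: [-0.0, 0.044, 0.999, -0.001]
contact_force: [0.5, 0.0, -1.9]
gripper_width: 0.154
grasp_force: 39.4
```

```bash
cat > m.py <<'E'
from h import *
np.set_printoptions(precision=4,suppress=True)
# channel frame from wrist/top measurements
c=np.array([.4848,.2437]);th=np.radians(-5.04)
X=np.array([np.cos(th),np.sin(th)]);Y=np.array([-np.sin(th),np.cos(th)])
def meas(p,zlo,zhi):
    W=cloud(p,p["depth"]>0); l=np.c_[(W[:,:2]-c)@X,(W[:,:2]-c)@Y,W[:,2]]
    return l
E
python3 - <<'E'
from m import *
for n in("wrist","top","side"):
    p=bot.read_camera(n); d=p["depth"]
    cv2.imwrite(f"pics/{n}3.png",p["img"][:,:,::-1])
    ms=bot.masks_of(p,"cover_mid")
    print(n,[(np.round(r["xyz"],4).tolist(),round(r["confidence"],2)) for r in bot.landmark_of(p,"cover_mid")[:4]])
    for r in ms:
        P=cloud(p,r["mask"]&(d>0)); P=P[(P[:,2]>.1)&(P[:,2]<.25)]
        if len(P)>100:
            L=(P[:,:2]-c)@np.c_[X,Y]; print("mask",len(P),np.percentile(P[:,2],[2,50,98]),"lx",np.percentile(L[:,0],[1,99]),"ly",np.percentile(L[:,1],[1,99]),cv2.minAreaRect((P[:,:2]*1000).astype(np.float32)))
    W=meas(p,0,0)
    for a,b in((-.03,.01),(.05,.09)):
        k=(W[:,0]>a)&(W[:,0]<b)&(W[:,2]>.0895)&(W[:,2]<.098)&(((W[:,1]>-.145)&(W[:,1]<-.115))|((W[:,1]>.02)&(W[:,1]<.14)));
        if k.sum()>10: print("rail",k.sum(),np.percentile(W[k,0],[3,50,97]))
delta([.508,.176,.17],84.96)
E
```

```text
wrist [([0.5046, 0.1685, 0.1889], 0.72)]
mask 18727 [0.1785 0.1801 0.2086] lx [-0.0125  0.0442] ly [-0.1114 -0.0333] ((495.6658935546875, 169.95199584960938), (80.2885513305664, 60.34381103515625), 84.87528228759766)
rail 3485 [-0.0171 -0.0127 -0.0079]
rail 2613 [0.0675 0.0711 0.0766]
top [([0.2783, -0.3097, 0.0144], 0.97), ([0.248, -0.4658, 0.0153], 0.85), ([0.5927, -0.5071, 0.0195], 0.84), ([0.5028, 0.1668, 0.1863], 0.58)]
mask 381 [0.172  0.1768 0.2054] lx [-0.0102  0.059 ] ly [-0.1135 -0.048 ] ((502.2386474609375, 160.47996520996094), (69.84894561767578, 71.20723724365234), 82.95173645019531)
rail 36 [-0.0155 -0.0106 -0.0063]
rail 32 [0.069  0.0745 0.0783]
side [([0.28, -0.3136, 0.0134], 0.87), ([0.502, 0.1678, 0.1909], 0.82), ([0.5919, -0.5125, 0.0134], 0.77), ([0.2523, -0.4615, 0.0158], 0.62)]
mask 337 [0.1745 0.1787 0.2057] lx [-0.0126  0.0579] ly [-0.1154 -0.0367] ((500.5772399902344, 165.63165283203125), (82.78350067138672, 73.54300689697266), 82.60851287841797)
rail 77 [-0.018  -0.0136 -0.0086]
rail 26 [0.0663 0.0693 0.0752]
delta mm [-5.7  6.5 -1.5] spin -0.12 | t 10.75 pos [0.5017 0.1701 0.1685] yang 84.84 tilt 0.0 F [-0.1818 -0.1969 -2.4492] w 0.15026226771672627
```

View pics/wrist3.png

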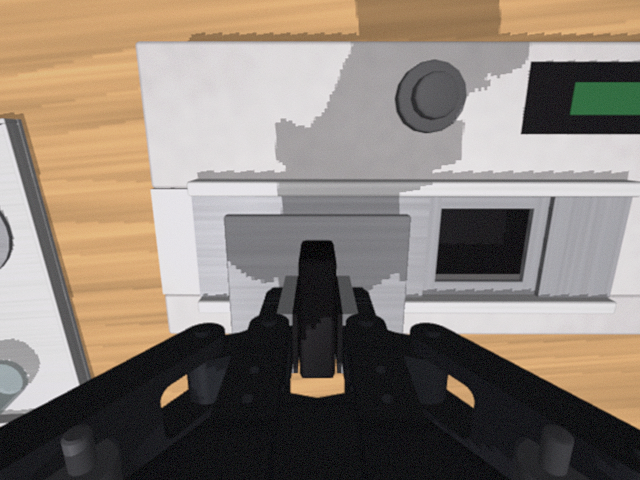

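The view shows the cover squarely in the jaws, its plate's near edge at row 215 and rails at rows 187 and 303. Its centre needs +6.5 mm across the channel and +7 mm along it.

Emit:
{"method": "send_rows", "body": {
  "deltas": "-0.003 0.003 0.02 0; -0.0065 0.007 0.045 0; -0.0065 0.007 0.065 0; -0.0065 0.007 0.072 0; -0.0065 0.007 0.072 0"
}}

```text
t: 11.25
eef_pos: [0.5081, 0.1764, 0.0957]
tool_rot: [-0.001, 0.045, 0.999, -0.001]
contact_force: [0.4, -0.3, -2.1]
gripper_width: 0.153
grasp_force: 39.3
```

```bash
cat > m2.py <<'E'
from m import *
from scipy.ndimage import median_filter
p=bot.read_camera("wrist"); d=p["depth"]
for r in bot.masks_of(p,"cover_mid")[:1]:
    P=cloud(p,r["mask"]&(d>0)); L=np.c_[(P[:,:2]-c)@np.c_[X,Y],P[:,2]]
    zt=np.median(L[:,2]); k=abs(L[:,2]-zt)<.004; Q=L[k]
    print("plate top",zt,"lx",np.percentile(Q[:,0],[.2,1,99]),"ly",np.percentile(Q[:,1],[.5,99.5]))
    e=[]
    for a in np.arange(Q[:,1].min()+.006,Q[:,1].max()-.006,.004):
        s=Q[abs(Q[:,1]-a)<.002]
        if len(s)>5:e.append((a,np.percentile(s[:,0],1)))
    e=np.array(e); f=np.polyfit(e[:,0],e[:,1],1); print("front edge: mean lx",np.median(e[:,1]),"slope deg",np.degrees(f[0]))
W=meas(p,0,0)
for a,b in((-.03,.01),(.05,.09)):
  for lo,hi in((-.15,-.115),(.0,.14)):
    k=(W[:,0]>a)&(W[:,0]<b)&(W[:,2]>.0895)&(W[:,2]<.098)&(W[:,1]>lo)&(W[:,1]<hi)
    if k.sum()>10: print("rail",lo,k.sum(),np.percentile(W[k,0],[3,50,97]))
delta([.508,.176,.17],84.96)
E
python3 m2.py
```

```text
plate top 0.07680397002131162 lx [-0.0969 -0.0963  0.0992] ly [-0.1883  0.1073]
front edge: mean lx -0.09624888766805012 slope deg 15.17983569135713
rail -0.15 1742 [-0.0173 -0.0129 -0.0076]
rail 0.0 4087 [-0.0171 -0.0126 -0.0073]
rail 0.0 2812 [0.0674 0.0703 0.0764]
delta mm [  1.2  -1.  -72.8] spin -0.1 | t 11.35 pos [0.5093 0.1769 0.0972] yang 84.86 tilt 0.06 F [ 0.509  -0.3286 -2.7415] w 0.1523009815481894
```

```bash
cat > m3.py <<'E'
from m import *
import sys
zt=float(sys.argv[1]); p=bot.read_camera("wrist")
W=meas(p,0,0); Q=W[(abs(W[:,2]-zt)<.0035)&(abs(W[:,0]-.03)<.06)&(abs(W[:,1]-float(sys.argv[2]))<.06)]
print("n",len(Q),"z",np.median(Q[:,2]))
e=[]
for a in np.arange(np.percentile(Q[:,1],1)+.006,np.percentile(Q[:,1],99)-.006,.004):
    s=Q[abs(Q[:,1]-a)<.002]
    if len(s)>20:e.append((a,np.percentile(s[:,0],1)))
e=np.array(e); f=np.polyfit(e[:,0],e[:,1],1); print("edge",np.median(e[:,1]),"slope deg",np.degrees(f[0]),"ly",np.percentile(Q[:,1],[.5,99.5]))
delta([.508,.176,.17],84.96)
E
python3 m3.py .107 -.065
```

```text
n 13693 z 0.10879346690645894
edge -0.005024323403222763 slope deg 0.08108812076302915 ly [-0.1044 -0.0253]
delta mm [  1.3  -1.1 -72.5] spin -0.09 | t 11.4 pos [0.5095 0.1771 0.0975] yang 84.87 tilt 0.1 F [ 0.0814 -0.4687 -2.5948] w 0.15413416341980285
```

Cover centre is at 29.8 mm against the channel's 29.9 mm, square to 0.1°. I'll lower it about 17.5 mm under a force watch.

Emit:
{"method": "send_rows", "body": {
  "deltas": "0 0 0.006 0; 0 0 0.011 0; 0 0 0.014 0; 0 0 0.016 0; 0 0 0.016 0"
}}

```text
t: 11.9
eef_pos: [0.5085, 0.1768, 0.0801]
tool_rot: [-0.0, 0.045, 0.999, -0.0]
contact_force: [-0.1, -0.2, -3.1]
gripper_width: 0.153
grasp_force: 39.4
```

Emit:
{"method": "send_rows", "body": {
  "deltas": "0 0 0.001 0; 0 0 0.001 0"
}}

```text
t: 12.1
eef_pos: [0.5089, 0.1769, 0.0798]
tool_rot: [0.0, 0.045, 0.999, 0.0]
contact_force: [-1.2, 0.2, 1.0]
gripper_width: 0.155
grasp_force: 39.8
```

Contact: the load went from -2.7 to +1 N. I'll release, keeping the fingers loosely around the bar.

Emit:
{"method": "send_rows", "body": {
  "deltas": "0 0 0 0; 0 0 0 0; 0 0 0 0; 0 0 0 0",
  "claw": 0.38
}}

```text
t: 12.5
eef_pos: [0.5089, 0.177, 0.0796]
tool_rot: [0.0, 0.045, 0.999, 0.0]
contact_force: [0.3, -0.1, -0.6]
gripper_width: 0.382
grasp_force: 0.0
```

Emit:
{"method": "send_rows", "body": {
  "deltas": "0 0 -0.003 0; 0 0 -0.005 0; 0 0 -0.005 0"
}}

```text
t: 12.8
eef_pos: [0.5091, 0.177, 0.0849]
tool_rot: [0.0, 0.045, 0.999, 0.0]
contact_force: [-0.4, -0.2, 0.2]
gripper_width: 0.381
grasp_force: 0.0
```

```bash
python3 m3.py .091 -.065
```

```text
n 20550 z 0.09157311395657658
edge -0.01724502356648184 slope deg 0.10383140926980221 ly [-0.1228 -0.0073]
delta mm [  0.8  -1.1 -85.3] spin -0.07 | t 12.85 pos [0.5089 0.177  0.0847] yang 84.89 tilt 0.03 F [ 0.7805 -0.1134 -0.2781] w 0.38131011413071436
```

Emit:
{"method": "send_rows", "body": {
  "deltas": "0 0.003 0 0; 0 0.007 0 0; 0 0.012 0 0; 0 0.017 0 0; 0 0.022 0 0"
}}

```text
t: 13.35
eef_pos: [0.5107, 0.1988, 0.0844]
tool_rot: [-0.0, 0.045, 0.999, -0.0]
contact_force: [-0.4, -2.5, 2.0]
gripper_width: 0.383
grasp_force: 1.2
```

Emit:
{"method": "send_rows", "body": {
  "deltas": "0 0.005 0 0; 0 0.01 0 0; 0 0.015 0 0; 0 0.020 0 0; 0 0.025 0 0"
}}

```text
t: 13.85
eef_pos: [0.5129, 0.2242, 0.0844]
tool_rot: [-0.0, 0.045, 0.999, 0.0]
contact_force: [-0.8, -1.9, 0.5]
gripper_width: 0.377
grasp_force: 1.0
```

```bash
cat > m4.py <<'E'
from m import *
p=bot.read_camera("wrist"); W=meas(p,0,0)
# bar top: dark points in channel higher than rails, in front of fingers
print("pos",bot.get_obs()["eef_pos"],"TCP ly",(bot.get_obs()["eef_pos"][:2]-c)@Y, "lx",(bot.get_obs()["eef_pos"][:2]-c)@X)
k=(W[:,2]>.105)&(W[:,2]<.125)&(W[:,0]>0)&(W[:,0]<.017)&(abs(W[:,1])<.13)
print("bar",k.sum(),"ly",np.percentile(W[k,1],[2,50,98]),"z",np.median(W[k,2]), "lx min",np.percentile(W[k,0],1))
b=np.median(W[k,1])
for a in np.arange(-.05,.09,.005):
    s=(abs(W[:,0]-.003)<.007)&(abs(W[:,1]-b-a)<.0015)
    if s.sum()>3: print(round(b+a,3),round(float(np.median(W[s,2])),4),end="; ")
print()
E
python3 m4.py
```

```text
pos [0.513  0.2254 0.0844] TCP ly -0.01575035626154512 lx 0.029662767938439614
bar 1605 ly [-0.0359 -0.0265 -0.0196] z 0.11885643821466646 lx min 0.004288351009767619
-0.076 0.0864; -0.071 0.0864; -0.066 0.091; -0.061 0.0913; -0.056 0.0914; -0.051 0.0914; -0.046 0.0913; -0.041 0.0913; -0.036 0.1997; -0.031 0.1997; -0.026 0.1999; -0.021 0.1038; -0.016 0.0914; -0.011 0.0915; -0.006 0.2003; -0.001 0.2007; 0.004 0.0922; 0.009 0.0914; 0.014 0.091; 0.019 0.0814; 0.024 0.0812; 0.029 0.0812; 0.034 0.0813; 0.039 0.0815; 0.044 0.0814; 0.049 0.0813; 0.054 0.0814; 0.059 0.0814; 0.064 0.0814;
```

Sliding with ~2 N; cover centre at -27 mm. Continuing.

Emit:
{"method": "send_rows", "body": {
  "deltas": "0 0.005 0 0; 0 0.01 0 0; 0 0.015 0 0; 0 0.020 0 0; 0 0.025 0 0"
}}

```text
t: 14.4
eef_pos: [0.5153, 0.2487, 0.0846]
tool_rot: [0.0, 0.045, 0.999, -0.0]
contact_force: [-0.1, -3.5, 2.1]
gripper_width: 0.38
grasp_force: 1.5
```

Emit:
{"method": "send_rows", "body": {
  "deltas": "0 0.004 0 0; 0 0.008 0 0; 0 0.012 0 0; 0 0.016 0 0; 0 0.020 0 0"
}}

```text
t: 14.9
eef_pos: [0.5169, 0.2689, 0.0844]
tool_rot: [-0.0, 0.045, 0.999, 0.0]
contact_force: [0.2, -1.2, -1.2]
gripper_width: 0.38
grasp_force: 0.5
```

```bash
python3 m4.py
```

```text
pos [0.5169 0.2698 0.0844] TCP ly 0.028859218294252025 lx 0.029656968923910166
bar 1530 ly [0.0096 0.0192 0.044 ] z 0.11755001930980023 lx min 0.004353789017399536
-0.031 0.0863; -0.026 0.0864; -0.021 0.0937; -0.016 0.0933; -0.011 0.0929; -0.006 0.0923; -0.001 0.0918; 0.004 0.0913; 0.009 0.2005; 0.014 0.1995; 0.019 0.1997; 0.024 0.0982; 0.029 0.0889; 0.034 0.0891; 0.039 0.2004; 0.044 0.2008; 0.049 0.0872; 0.054 0.0865; 0.059 0.0813; 0.064 0.0814; 0.069 0.0815; 0.074 0.0813; 0.079 0.0812; 0.084 0.0814; 0.089 0.0836; 0.094 0.0865; 0.099 0.0863; 0.104 0.0864; 0.109 0.0865;
```

It has tipped nose down, with the tail edge at -23 mm and the near lip at +4. Pushing on gently.

Emit:
{"method": "send_rows", "body": {
  "deltas": "0 0.004 0 0; 0 0.008 0 0; 0 0.012 0 0; 0 0.016 0 0; 0 0.020 0 0"
}}

```text
t: 15.45
eef_pos: [0.5187, 0.2888, 0.0844]
tool_rot: [-0.0, 0.045, 0.999, 0.0]
contact_force: [0.5, -1.7, -0.8]
gripper_width: 0.38
grasp_force: 0.5
```

Emit:
{"method": "send_rows", "body": {
  "deltas": "0 0.002 0 0; 0 0.004 0 0; 0 0.006 0 0; 0 0.006 0 0"
}}

```text
t: 15.85
eef_pos: [0.5193, 0.2948, 0.0845]
tool_rot: [0.0, 0.044, 0.999, 0.0]
contact_force: [0.1, -0.6, -0.4]
gripper_width: 0.381
grasp_force: 0.0
```

```bash
python3 m4.py
```

```text
pos [0.5194 0.2949 0.0846] TCP ly 0.05399060962211408 lx 0.029950525197880794
bar 1410 ly [0.0383 0.045  0.0518] z 0.11637500468245734 lx min 0.004446655599054437
-0.005 0.0862; 0.0 0.0863; 0.005 0.0911; 0.01 0.091; 0.015 0.0906; 0.02 0.0904; 0.025 0.09; 0.03 0.0897; 0.035 0.2005; 0.04 0.1997; 0.045 0.2001; 0.05 0.1006; 0.055 0.0881; 0.06 0.0882; 0.065 0.2006; 0.07 0.2009; 0.075 0.0871; 0.08 0.0866; 0.085 0.0814; 0.09 0.0858; 0.095 0.0865; 0.1 0.0863; 0.105 0.0864; 0.11 0.0865; 0.115 0.0865; 0.12 0.0864; 0.125 0.0864; 0.13 0.0864; 0.135 0.0864;
```

Emit:
{"method": "send_rows", "body": {
  "deltas": "0 0.001 0 0; 0 0.002 0 0; 0 0.003 0 0; 0 0.003 0 0"
}}

```text
t: 16.3
eef_pos: [0.5196, 0.2974, 0.0845]
tool_rot: [0.0, 0.045, 0.999, -0.0]
contact_force: [-1.2, -1.2, 1.0]
gripper_width: 0.376
grasp_force: 0.8
```

```bash
python3 m4.py
```

```text
pos [0.5196 0.2974 0.0845] TCP ly 0.05652671205052185 lx 0.0299752302286729
bar 1282 ly [0.0402 0.047  0.0536] z 0.11398980636089681 lx min 0.0044997312956573735
-0.003 0.0863; 0.002 0.0863; 0.007 0.0859; 0.012 0.0864; 0.017 0.0863; 0.022 0.0864; 0.027 0.0863; 0.032 0.0863; 0.037 0.1999; 0.042 0.1999; 0.047 0.1999; 0.052 0.1002; 0.057 0.0864; 0.062 0.0864; 0.067 0.2004; 0.072 0.201; 0.077 0.1962; 0.082 0.0864; 0.087 0.0854; 0.092 0.0864; 0.097 0.0863; 0.102 0.0863; 0.107 0.0864; 0.112 0.0864; 0.117 0.0865; 0.122 0.0864; 0.127 0.0863; 0.132 0.0864; 0.137 0.0864;
```

The cover is flush at floor height (86.4 mm everywhere). I'll back off, lift clear and shut the fingers.

Emit:
{"method": "send_rows", "body": {
  "deltas": "0 -0.004 0 0; 0 -0.009 0 0; 0 -0.009 -0.015 0; 0 -0.009 -0.04 0; 0 -0.009 -0.08 0"
}}

```text
t: 16.85
eef_pos: [0.5175, 0.2877, 0.1645]
tool_rot: [-0.001, 0.045, 0.999, -0.001]
contact_force: [0.8, 0.3, -0.1]
gripper_width: 0.375
grasp_force: 0.0
```

Emit:
{"method": "send_rows", "body": {
  "deltas": "0.01 -0.01 -0.02 0; 0.03 -0.02 -0.02 0; 0.055 -0.03 -0.02 0; 0.055 -0.03 -0.02 0; 0.055 -0.03 -0.02 0",
  "claw": 0
}}

```text
t: 17.35
eef_pos: [0.4614, 0.2639, 0.1857]
tool_rot: [0.001, 0.044, 0.999, 0.001]
contact_force: [0.3, -0.7, 0.2]
gripper_width: 0.003
grasp_force: 0.0
```

```bash
python3 - <<'E'
from m import *
for n in("wrist","top","side"):
    p=bot.read_camera(n)
    print(n,[(np.round(r["xyz"],4).tolist(),round(r["confidence"],2)) for r in bot.landmark_of(p,"start_top")[:2]],[(np.round(r["xyz"],4).tolist(),round(r["confidence"],2)) for r in bot.landmark_of(p,"cover_mid")[:4]])
    if n=="wrist":
        cv2.imwrite("pics/w5.png",p["img"][:,:,::-1]); W=cloud(p,p["depth"]>0)
        k=(np.hypot(W[:,0]-.4165,W[:,1]-.2475)<.035)&(W[:,2]>.078)&(W[:,2]<.12)
        if k.any(): print(k.sum(),W[k].mean(0),np.percentile(W[k,2],[5,50,98]),cv2.minEnclosingCircle((W[k][:,:2]*1000).astype(np.float32)))
        k2=k&(W[:,2]>.094)
        if k2.any(): print(k2.sum(),cv2.minEnclosingCircle((W[k2][:,:2]*1000).astype(np.float32)))
delta([.4165,.2475,.16])
E
```

```text
wrist [([0.4154, 0.2489, 0.0986], 0.77)] [([0.5211, 0.2873, 0.0917], 0.71)]
2973 [0.4144 0.2506 0.0923] [0.087  0.089  0.0994] ((416.97540283203125, 247.0670623779297), 33.91867446899414)
1263 ((415.154541015625, 250.0074920654297), 13.942315101623535)
top [([0.4177, 0.2524, 0.099], 0.53)] [([0.2782, -0.3106, 0.0154], 0.95), ([0.2527, -0.4647, 0.0171], 0.81), ([0.5235, 0.2886, 0.0908], 0.77), ([0.5905, -0.5068, 0.0178], 0.7)]
side [([0.4173, 0.2482, 0.0994], 0.58), ([0.649, -0.3419, 0.0049], 0.38)] [([0.5901, -0.5093, 0.0136], 0.95), ([0.277, -0.3117, 0.0137], 0.86), ([0.2478, -0.4617, 0.0174], 0.75), ([0.5185, 0.287, 0.0977], 0.58)]
delta mm [ 43.4 -19.9  24.3] spin 0 | t 17.8 pos [0.4615 0.2634 0.1843] yang 84.87 tilt 0.02 F [ 0.4536 -1.1313 -0.3102] w -0.0009621036469150351
```

View pics/w5.png

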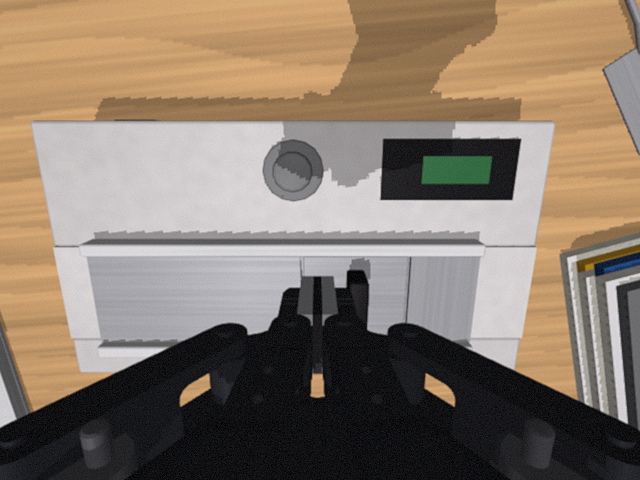

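The cover lies in the opening with its bar at (357,300). The button cap is at (293,171), measured at (0.4152, 0.250) and 28 mm across, as given. Moving over it with the fingers shut.

Emit:
{"method": "send_rows", "body": {
  "deltas": "0.015 -0.006 0 0; 0.035 -0.013 0.01 0; 0.045 -0.0175 0.04 0; 0.045 -0.0175 0.07 0; 0.045 -0.0175 0.07 0"
}}

```text
t: 18.3
eef_pos: [0.4125, 0.2485, 0.1117]
tool_rot: [-0.002, 0.044, 0.999, -0.002]
contact_force: [0.3, -1.3, 0.4]
gripper_width: 0.001
grasp_force: 0.0
```

```bash
python3 - <<'E'
from h import *
p=bot.read_camera("wrist");delta([.4152,.250,.16])
o=bot.get_obs();w,x,y,z=o["tool_rot"];M=R.from_quat([x,y,z,w]).as_matrix()
W=cloud(p,p["depth"]>0);T=(W-o["eef_pos"])@M
k=(abs(T[:,1])<.006)&(T[:,0]>.004)&(T[:,0]<.016)
print("finger front lowest z above cap:",np.round(np.sort(W[k&(W[:,2]>.1005),2])[:100:10],4))
k=(np.hypot(W[:,0]-.4152,W[:,1]-.25)<.02)&(W[:,2]>.095)&(W[:,2]<.1003);print(k.sum(),np.median(W[k,2]) if k.any() else 0)
E
```

```text
delta mm [ -1.    0.7 -46.5] spin 0 | t 18.35 pos [0.41398877 0.24924368 0.11351797] yang 84.88 tilt 0.21 F [ 0.63501761 -0.24970936  0.30645006] w -0.003364819567250858
finger front lowest z above cap: [0.1337 0.1352 0.1357 0.136  0.1363 0.1366 0.1371 0.1376 0.1378 0.1383]
1223 0.09807728988937323
```

Emit:
{"method": "send_rows", "body": {
  "deltas": "-0.001 0 0.012 0; -0.001 0 0.022 0; -0.001 0 0.028 0; -0.001 0 0.028 0"
}}

```text
t: 18.75
eef_pos: [0.4156, 0.2497, 0.0858]
tool_rot: [-0.0, 0.045, 0.999, -0.0]
contact_force: [1.0, -0.4, 0.2]
gripper_width: -0.0
grasp_force: 0.0
```

Emit:
{"method": "send_rows", "body": {
  "deltas": "0 0 0.002 0; 0 0 0.004 0; 0 0 0.006 0; 0 0 0.006 0"
}}

```text
t: 19.15
eef_pos: [0.4157, 0.25, 0.0803]
tool_rot: [-0.0, 0.045, 0.999, -0.0]
contact_force: [0.1, -0.0, -0.6]
gripper_width: -0.003
grasp_force: 0.0
```

Emit:
{"method": "send_rows", "body": {
  "deltas": "0 0 0.001 0; 0 0 0.003 0; 0 0 0.004 0; 0 0 0.004 0"
}}

```text
t: 19.55
eef_pos: [0.416, 0.25, 0.0765]
tool_rot: [0.0, 0.045, 0.999, 0.0]
contact_force: [-0.1, -0.6, 2.3]
gripper_width: 0.002
grasp_force: 1.3
```

Emit:
{"method": "send_rows", "body": {
  "deltas": "0 0 0.001 0; 0 0 0.002 0; 0 0 0.003 0; 0 0 0.003 0"
}}

```text
t: 19.95
eef_pos: [0.416, 0.2501, 0.0738]
tool_rot: [0.0, 0.045, 0.999, 0.0]
contact_force: [-1.0, -0.8, 6.6]
gripper_width: -0.0
grasp_force: 3.4
```

Emit:
{"method": "send_rows", "body": {
  "deltas": "0 0 0.0005 0; 0 0 0.001 0; 0 0 0.001 0"
}}

```text
t: 20.25
eef_pos: [0.416, 0.2501, 0.0735]
tool_rot: [-0.0, 0.045, 0.999, 0.0]
contact_force: [-4.6, -2.3, 17.3]
gripper_width: 0.002
grasp_force: 8.8
```

```bash
python3 - <<'E'
from m import *
p=bot.read_camera("wrist");W=cloud(p,p["depth"]>0)
r=np.hypot(W[:,0]-.4152,W[:,1]-.25);k=(r<.0125)&(W[:,2]<.105)&(W[:,2]>.08);print(k.sum(),np.percentile(W[k,2],[20,50,80]) if k.any() else 0)
print(bot.get_obs()["contact_force"],bot.get_obs()["eef_pos"])
E
```

```text
586 [0.0916 0.0927 0.1018]
[-4.1116 -1.9626 18.9256] [0.416  0.2502 0.0735]
```

The cap is at 92.5 mm, 6 mm down, and the force rises hard at the stop, so it is fully pressed. Retreating.

Emit:
{"method": "send_rows", "body": {
  "deltas": "0 0 -0.003 0; 0 0 -0.008 0; 0 0 -0.02 0; 0 0 -0.05 0; 0 0 -0.09 0"
}}

```text
t: 20.8
eef_pos: [0.4147, 0.2489, 0.1626]
tool_rot: [-0.001, 0.045, 0.999, -0.002]
contact_force: [0.5, 0.6, 1.1]
gripper_width: 0.001
grasp_force: 0.0
```

Emit:
{"method": "send_rows", "body": {
  "deltas": "0 0 -0.03 0; 0 0 -0.04 0; 0 0 -0.04 0; 0 0 -0.04 0; 0 0 -0.04 0"
}}

```text
t: 21.3
eef_pos: [0.4149, 0.2493, 0.201]
tool_rot: [-0.001, 0.045, 0.999, -0.001]
contact_force: [0.7, -0.0, -0.0]
gripper_width: 0.001
grasp_force: 0.0
```

```bash
python3 - <<'E'
from m import *
p=bot.read_camera("wrist");W=cloud(p,p["depth"]>0)
r=np.hypot(W[:,0]-.4152,W[:,1]-.25);k=(r<.0125)&(W[:,2]<.105)&(W[:,2]>.08);print("cap",k.sum(),np.median(W[k,2]))
L=meas(p,0,0)
for a in(.008,.015,.025,.035,.06,.07,.08,.095):
    s=(abs(L[:,0]-.004)<.008)&(abs(L[:,1]-a)<.003);print(a,np.round(np.median(L[s,2]),4),end="; ")
print([(np.round(q["xyz"],4).tolist(),round(q["confidence"],2)) for q in bot.landmark_of(p,"cover_mid")[:2]])
t=bot.read_camera("top")
for q in("round_cover","beaker0","flask"): print(q,[(np.round(r["xyz"],3).tolist(),round(r["confidence"],2)) for r in bot.landmark_of(t,q)[:2]])
E
```

```text
cap 827 0.09826026588508946
0.008 nan; 0.015 nan; 0.025 nan; 0.035 0.0864; 0.06 0.0862; 0.07 0.0863; 0.08 0.0864; 0.095 0.0864; [([0.5078, 0.1799, 0.0828], 0.21)]
round_cover [([0.492, -0.154, 0.002], 0.61)]
beaker0 [([0.654, -0.344, 0.003], 0.82), ([0.644, -0.169, 0.006], 0.67)]
flask [([0.819, -0.006, -0.001], 0.91)]
  return _methods._mean(a, axis=axis, dtype=dtype,
  ret = ret.dtype.type(ret / rcount)
```

The button is back up, the cover is flush and everything else is where it was.

```bash
python3 -c "
from station import bot
print(bot.hand_in())"
```

```text
the job is handed in; nothing more can be done
None
```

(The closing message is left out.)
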